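# Show the intake stub's sealing face to the inspection camera

## Task

Lift the two loose brass nuts off the studs of the intake stub and drop them into the round steel parts dish, then lift the blue intake stub straight up off the cylinder head and show its underside (the sealing face) to the inspection camera: square to the lens, centred on it about 100 mm in front of it, with the two ears level, side by side across the camera. Finish while still holding the stub there in the air, keeping it still. Do not touch the camera, and leave the spray can, spanner and screwdriver where they are.

Things in the scene. Friction and masses are not known exactly. Their poses are not given: they have to be found in the camera images.
- engine: motorcycle cylinder head, fixed on the bench, finned block 150 x 160 mm; its grey seat (56 x 126 mm, top 100 mm above the bench) carries the stub. Two steel studs, 8 mm thick, stand 45 mm either side of the centre along its y axis, their tops 133 mm above the bench. Origin: centre of its underside, z up.
- stub: rigid blue plastic intake stub, 120 g: flange 46 (x) by 116 (y) by 8 mm thick, its ends (ears) with 11 mm holes over the studs; a tube of 34 mm outer, 28 mm inner diameter stands 36 mm up from its middle (44 mm overall). Origin: centre of the flat underside (sealing face, thin orange ring); z up the tube, y along the ears. At first flat on the seat, underside 100 mm above the bench.
- nut_a: loose (already unscrewed) brass hexagon nut, 17 mm across flats (about 20 mm over corners), 16 mm tall, 10.5 mm through hole, 22 g; at first it sits on the flange of the intake stub around the stud at the stub's +y ear and only needs lifting off. Origin: centre of its underside; z along its hole, up at first.
- nut_b: loose (already unscrewed) brass hexagon nut, 17 mm across flats (about 20 mm over corners), 16 mm tall, 10.5 mm through hole, 22 g; at first it sits on the flange of the intake stub around the stud at the stub's -y ear and only needs lifting off. Origin: centre of its underside; z along its hole, up at first.
- dish: loose heavy round steel parts dish, 600 g, rim 116 mm across outside, foot 100 mm across, 38 mm tall, 3 mm wall, 5 mm floor. Origin: centre of its underside, z up.
- camera: inspection camera's fixed stand: dark base 120 x 110 x 12 mm, centred 10 mm along +x; post 16 mm thick at x = +58 mm, top 202 mm up. Carries the camera head: white 46 mm box, black ring 58 mm across round the lens, lens axis leaning 30 degrees from straight up towards the stand's -x side (towards the robot). Origin: under the lens, at bench level, z up.
- lens (a point): centre of the front of the lens, on the camera head (95 to 155 mm above the bench; the head's height on the post varies). Its z axis is the viewing direction (up and back towards the robot, 30 degrees from vertical), its y axis is level, across the camera (parallel to the stand's y).
- focus (a point): point in the air 100 mm in front of the lens along the viewing direction, where the centre of the sealing face belongs. Axes as lens: the stub is shown rightly when its z axis points along this z axis and its y axis (line of the ears) is parallel to this y axis, either way round.
- spray_can: bystander: upright blue spray can with a yellow band and red nozzle cap, 60 mm diameter, 173 mm tall. Origin: centre of its underside.
- spanner: bystander: steel spanner lying flat, 170 mm long along its x.
- screwdriver: bystander: screwdriver lying flat, 190 mm long along its x.
Things that resemble listed ones, but are neither listed nor needed, are in the scene too. Leave any turquoise look-alike of the camera alone.

How it is judged:
On the way, in this order (a step that is already met when the one before it is completed fails the run):
1. both nuts lie in the dish while the stub still sits on the cylinder head (horizontal distance between each of nut_a, nut_b and dish below 0.05 m and z of nut_a in the frame of dish between 0 and 0.04 m and z of nut_b in the frame of dish between 0 and 0.04 m and distance of stub from where it was at the start of the episode below 0.012 m), for 0.2 s.
2. the stub is lifted clear of the studs (z of stub in the frame of engine above 0.135 m and contact force between stub and the fingers above 0.5 N), for 0.1 s.
At the end, for the whole second after the job is handed in: Nuts in the upright dish; stub held still in the air by the gripper, touching neither camera nor engine, its sealing face turned to the lens, centred within 25 mm of the focus point, square and with ears across the camera within 0.22 rad; bystanders moved less than 30 mm (horizontal distance between each of nut_a, nut_b and dish below 0.05 m and z of nut_a in the frame of dish between 0 and 0.04 m and z of nut_b in the frame of dish between 0 and 0.04 m and angle between dish's own z axis and vertical below 0.1 rad and height (world z) of dish below 0.01 m and distance between stub and focus below 0.025 m and angle between the z axis of stub and the z axis of focus, either way round below 0.22 rad and height (world z) of stub above 0.15 m and angle between stub's own z axis and vertical below 1 rad and angle between the y axis of stub and the y axis of focus, either way round below 0.22 rad and contact force between stub and the fingers above 1 N and contact force between stub and camera below 0.1 N and contact force between stub and engine below 0.1 N and linear speed of stub below 0.03 m/s and angular speed of stub below 0.3 rad/s and distance of each of spray_can, spanner, screwdriver from where it was at the start of the episode below 0.03 m); the arm keeps its last pose, push and grip.
It fails at once if the camera is touched (over 2 N) (contact force between any of the arm, the fingers, stub and camera above 2 N).
It fails at once if a bystander is moved by more than 30 mm (distance of any of spray_can, spanner, screwdriver from where it was at the start of the episode above 0.03 m).
It fails at once if the stub is put down or dropped (underside below 60 mm) (height (world z) of stub below 0.06 m).
It also fails if it takes over 58 s, if anything falls off the work surface, if the arm or the gripper's body presses on something with over 40 N, if the wrist force passes 120 N, or if a joint passes its speed limit or range.

## Robot

A 6-joint arm with a two-finger parallel gripper is mounted at the origin on the work surface. World frame = base frame: x ahead of the robot, y to its left, z up, the work surface at z = 0. Lengths are in m, angles in rad, forces in N, time in s.
With the tool pointing down it reaches from about 0.275 to 0.85 m from the base axis. Payload 19 kg.
Tool frame: the origin (TCP) lies on the front face of the gripper's body, between the roots of the fingers; the fingertips stand 73 mm ahead of it and the grasp point (between the pads) lies 54 mm ahead of it; z points along the fingers, y is the line along which they close (so a half turn about z gives the same grasp; the last joint's range is limited). The gripper opens to 85 mm and grips with 20 to 120 N. Pads are 22 mm wide; open, the fingers measure 114 mm over their backs; the gripper's body (76 mm by 85 mm) begins 54 mm behind the grasp point. The pads swing forward as they close: fully open they stand 13 mm farther back than shut.
Start: joints at [-1.363, 0.15, 1.437, -0, 1.554, -0.134], TCP at [0.193, -0.542, 0.304] pointing down, gripper open.
Joint ranges: [-2.8, 2.8], [-0.68, 2.1], [0.12, 2.68], [-1.39, 4.53], [0.16, 2.79], [-2.81, 2.81]. Speed limits (rad/s): [1.89, 1.89, 2.22, 3.01, 3.01, 3.01].

## Interface

Orientations are given as a rotation vector (axis times angle).
In Python, from station import robot, vision, ticket gives the robot as it stands.
- The arm moves only by the tool jog_arm, never from a script. Its argument "moves" is a list of rows, each a list of 6 numbers: the shift along the world's x, y, z in cm, then the turn, a rotation vector about the world's x, y, z in rad. In form: [[x, y, z, ax, ay, az], ...]. A call has 1 to 20 rows; each row is the pose to reach, as a shift and turn from the pose commanded when the call began; what a row does not reach only later rows make up. A row lasts 1/10 s, in which the tool goes at most 50 mm and 8.59 degrees, less where a joint would pass 70% of its speed; a pose out of reach is approached as far as the arm can. A call with a gripper value outside its range is refused whole. "claw" is the opening, from 0 (shut) to 1 (fully open), set as the call begins (left out, the last holds). The fingers move at their own pace and stop on an object; "force" is the grip in N (left out, the last holds). Time passes only in rows, so rows that repeat a pose let the fingers close. It gives the time, the measured TCP pose, the force, the opening and the grip force at its end, in the units of the state.
- robot.get_obs(): the state, without advancing time (a new reading comes with each control period).
- vision.capture(name): name is "scene" or "top" or "wrist"; returns the picture (384x512x3 uint8, red, green, blue); there is no depth.
- vision.camera_params(name): a dict with "K" (3x3 intrinsics, pixels), "dist_coeffs" ([k1, k2, p1, p2, k3] as OpenCV has them; the pictures are not rectified), "view" (4x4, takes a point from world to camera coordinates); the wrist camera has in their place "T_tool_cam" (4x4, takes a point from camera to tool coordinates, whose origin is the TCP and whose axes are the flange's). Camera axes: x right, y up, looking along -z (the intrinsics and any distortion apply to the point x, -y, -z); pixel columns grow to the right and rows downward; lengths in m; the calibration is good to about 2 mm. A picture is of the moment at which its call begins: read the wrist's pose just before it. camera_params takes no time and is no camera call.
- ticket.close_job(): hands the job in; it is judged then, once.
The state is a dict: "time": time; "q": joint angles; "joint_vel": joint speeds; "joint_efforts": joint torques, N m; "position": TCP position; "eef_rot": TCP orientation; "ft_force": force on the tool from outside, world axes, zero at the start; "torque": the same for the moment, N m; "opening": opening from 0.0 (shut) to 1.0 (fully open); "gripper_force": force on a finger pad.
Only numpy, scipy, OpenCV 4.12 (cv2) and the standard library are available. Lean on these libraries where they do the work, as an engineer would, in place of code of your own. Each camera call takes 0.05 s, during which the arm holds its last target. There are 200 camera calls.

## Working session

There is one attempt and no reset: what is moved stays moved. The work goes in short steps, Python scripts to look and compute and a tool call to move; the robot and the scene stay as the last step left them, time stands still between calls to the robot, and variables do not carry over. Pictures are saved under pics/ and viewed, at most 10 in all, crops included, and the job is handed in when it is done.

Besides the shell and the picture viewer there is one more tool, called as name(argument=value, ...) on one line, values as JSON. jog_arm: Moves the arm, as the interface text tells. Its arguments: {"type":"object","properties":{"moves":{"type":"array","items":{"type":"array","items":{"type":"number"}}},"claw":{"type":"number"},"force":{"type":"number"}},"required":["moves"]}

```bash
mkdir -p pics; ls; cat > h.py <<'E'
import numpy as np, cv2
from station import robot, vision, ticket
from scipy.spatial.transform import Rotation as R
F=np.diag([1,-1,-1,1.])
def cam(n,obs=None):
    p=vision.camera_params(n);K=np.array(p["K"]);d=np.array(p["dist_coeffs"])
    if "view" in p: T=np.linalg.inv(np.array(p["view"]))
    else:
        W=np.eye(4);W[:3,:3]=R.from_rotvec(obs["eef_rot"]).as_matrix();W[:3,3]=obs["position"]
        T=W@np.array(p["T_tool_cam"])
    return K,d,T@F
def ray(c,uv):
    K,d,T=c
    n=cv2.undistortPoints(np.array(uv,float).reshape(-1,1,2),K,d).reshape(-1,2)
    v=np.c_[n,np.ones(len(n))]@T[:3,:3].T
    return T[:3,3],v/np.linalg.norm(v,axis=1,keepdims=True)
def onz(c,uv,z):
    o,v=ray(c,uv);return o+v*((z-o[2])/v[:,2:])
def proj(c,P):
    K,d,T=c;M=np.linalg.inv(T)
    r=cv2.Rodrigues(M[:3,:3])[0]
    return cv2.projectPoints(np.array(P,float).reshape(-1,1,3),r,M[:3,3],K,d)[0].reshape(-1,2)
E
python3 - <<'E'
from h import *
o=robot.get_obs();print({k:np.round(v,3) for k,v in o.items()})
for n in("top","scene"):
    im=vision.capture(n);cv2.imwrite(f"pics/{n}0.png",im[...,::-1])
    cv2.imwrite(f"pics/{n}0b.png",cv2.resize(im[...,::-1],(800,600),interpolation=cv2.INTER_CUBIC));c=cam(n);print(n,c[0].round(1).tolist(),c[1],c[2].round(3).tolist())
E
```

```text
pics
{'time': np.float64(0.0), 'q': array([-1.363,  0.151,  1.438,  0.   ,  1.554, -0.134]), 'joint_vel': array([-0.001, -0.002, -0.001, -0.001, -0.   ,  0.   ]), 'joint_efforts': array([-0.0000e+00, -7.1306e+01, -5.7087e+01, -0.0000e+00,  9.0000e-03,
        0.0000e+00]), 'position': array([ 0.193, -0.542,  0.303]), 'eef_rot': array([-3.095, -0.534,  0.   ]), 'ft_force': array([-1.294, -0.683, -0.647]), 'torque': array([ 0.017,  0.009, -0.002]), 'gripper_force': np.float64(0.0), 'opening': np.float64(0.998)}
top [[362.6, 0.0, 257.9], [0.0, 362.6, 184.2], [0.0, 0.0, 1.0]] [0.03025313 0.         0.         0.         0.        ] [[0.03, -0.979, 0.2, 0.445], [-1.0, -0.029, 0.006, -0.008], [-0.0, -0.2, -0.98, 0.926], [0.0, 0.0, 0.0, 1.0]]
scene [[379.6, 0.0, 260.6], [0.0, 379.6, 192.0], [0.0, 0.0, 1.0]] [-0.07661357  0.          0.          0.          0.        ] [[-0.694, 0.39, -0.605, 1.108], [0.72, 0.384, -0.579, 0.493], [0.006, -0.837, -0.547, 0.615], [0.0, 0.0, 0.0, 1.0]]
```

View pics/top0b.png

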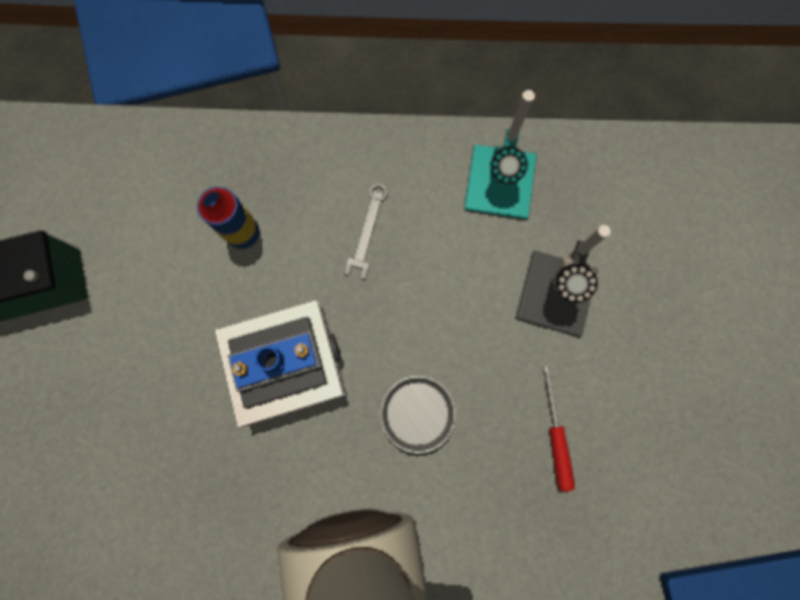

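View pics/scene0b.png

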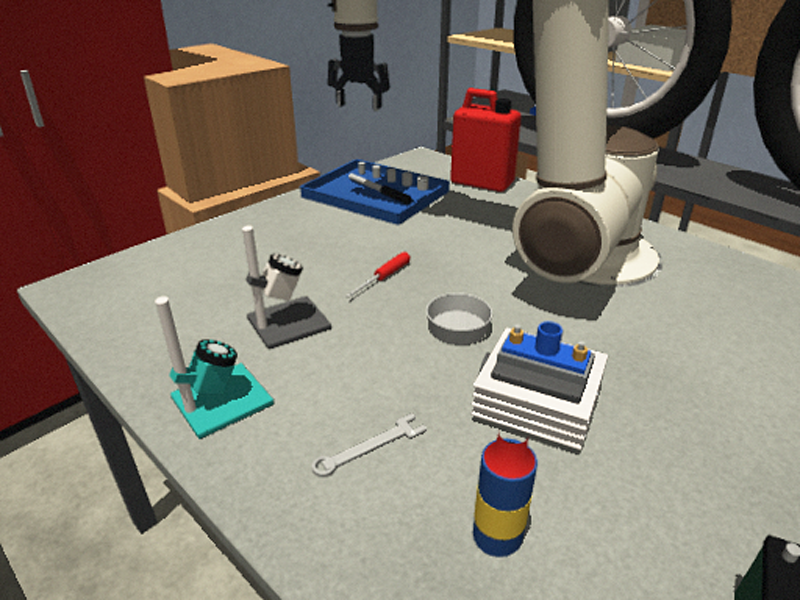

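Top view: nuts at (239,369) and (301,350), dish at (417,414), the dark camera's lens at (577,284) and its post top at (604,231). In the scene view the lens is about (288,263) and the post top (249,229). All pixels are at 800-wide scale.

```bash
python3 - <<'E'
from h import *
s=512/800
T=cv2.imread("pics/top0.png");S=cv2.imread("pics/scene0.png");ct=cam("top");cs=cam("scene")
def blobs(im,lo,hi,mn,roi=None):
    h=cv2.cvtColor(im,cv2.COLOR_BGR2HSV);m=cv2.inRange(h,np.array(lo),np.array(hi))
    if roi: z=np.zeros_like(m);x0,y0,x1,y1=[int(a*s) for a in roi];z[y0:y1,x0:x1]=m[y0:y1,x0:x1];m=z
    n,l,st,ce=cv2.connectedComponentsWithStats(m)
    return [(ce[i],st[i,4],l==i) for i in range(1,n) if st[i,4]>=mn]
def tri(a,b):
    o1,v1=ray(ct,[a]);o2,v2=ray(cs,[b]);v1=v1[0];v2=v2[0]
    A=np.c_[v1,-v2];t=np.linalg.lstsq(A,o2-o1,rcond=None)[0];p=o1+v1*t[0];q=o2+v2*t[1]
    return (p+q)/2,np.linalg.norm(p-q)
nt=[b for b in blobs(T,(8,90,80),(28,255,255),8,(215,320,330,400))]
ns=[b for b in blobs(S,(8,110,80),(28,255,255),8,(490,310,610,370))]
for b in nt: print("nut top",b[0]/s,b[1],onz(ct,[b[0]],.118).round(4))
for b in ns: print("nut scene",b[0]/s,b[1],onz(cs,[b[0]],.118).round(4))
fb=max(blobs(T,(100,120,50),(125,255,255),30,(215,320,330,400)),key=lambda b:b[1])
ys,xs=np.nonzero(fb[2]);r=cv2.minAreaRect(np.c_[xs,ys].astype(np.float32));print("flange",fb[1],onz(ct,cv2.boxPoints(r),.108).round(4).tolist(),onz(ct,[r[0]],.108).round(4))
# dish: dark/bright edge contour
g=cv2.cvtColor(T,cv2.COLOR_BGR2GRAY)
cv2.imwrite("pics/crop.png",np.hstack([cv2.resize(T[110:260,130:300],None,fx=2.4,fy=2.4,interpolation=cv2.INTER_CUBIC),cv2.resize(T[135:235,320:400],None,fx=3.6,fy=3.6,interpolation=cv2.INTER_CUBIC)]))
print("dish",onz(ct,[np.array([417,413])*s],.038).round(4), "left/right",onz(ct,np.array([[381,414],[454,414]])*s,.038).round(4).tolist())
print("lens",tri(np.array([577,284])*s,np.array([285,264])*s))
print("post",tri(np.array([604,231])*s,np.array([249,229])*s),onz(ct,[np.array([604,231])*s],.202))
print("base",onz(ct,np.array([[534,252],[517,318],[580,336]])*s,.012).round(4).tolist())
print("base scene",onz(cs,np.array([[269,345],[331,325],[305,299]])*s,.012).round(4).tolist())
E
```

```text
nut top [302.5862069  351.34698276] 29 [[0.5128 0.1371 0.118 ]]
nut top [240.13392857 368.92857143] 35 [[0.4856 0.2233 0.118 ]]
nut scene [515.57112069 336.31465517] 58 [[0.5184 0.1406 0.118 ]]
nut scene [579.05273438 353.14941406] 64 [[0.4893 0.2253 0.118 ]]
flange 824 [[0.5028, 0.2448, 0.108], [0.5401, 0.1341, 0.108], [0.4966, 0.1181, 0.108], [0.4601, 0.2279, 0.108]] [[0.4997 0.1815 0.108 ]]
dish [[ 0.4309 -0.0295  0.038 ]] left/right [[0.4278, 0.0254, 0.038], [0.4311, -0.0861, 0.038]]
lens (array([ 0.62298055, -0.25608616,  0.11826235]), np.float64(0.0016999115958628798))
post (array([ 0.67656713, -0.26729583,  0.19991363]), np.float64(0.0025546029967624976)) [[ 0.67691969 -0.26752853  0.202     ]]
base [[0.6982, -0.2184, 0.012], [0.5862, -0.1891, 0.012], [0.56, -0.2901, 0.012]]
base scene [[0.7014, -0.2142, 0.012], [0.5917, -0.1845, 0.012], [0.5722, -0.2832, 0.012]]
```

View pics/crop.png

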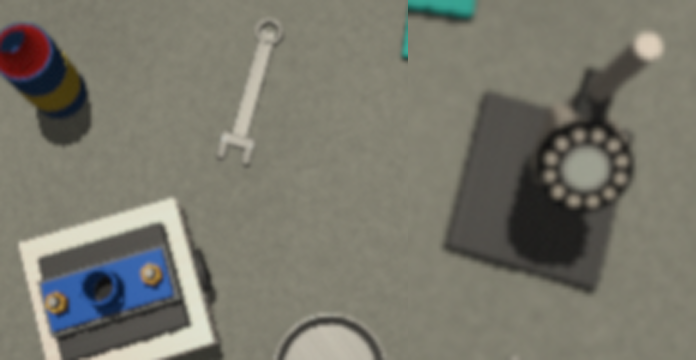

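jog_arm(moves=[[31,72,0,0,0,1.546],[31,72,0,0,0,1.546],[31,72,0,0,0,1.546],[31,72,0,0,0,1.546],[31,72,0,0,0,1.546],[31,72,0,0,0,1.546],[31,72,0,0,0,1.546],[31,72,0,0,0,1.546],[31,72,0,0,0,1.546],[31,72,0,0,0,1.546],[31,72,0,0,0,1.546],[31,72,0,0,0,1.546],[31,72,0,0,0,1.546],[31,72,0,0,0,1.546],[31,72,0,0,0,1.546],[31,72,0,0,0,1.546],[31,72,0,0,0,1.546],[31,72,0,0,0,1.546],[31,72,0,0,0,1.546],[31,72,0,0,0,1.546]], claw=0.5, force=30)

```text
time: 2.1
position: [0.5025, 0.1773, 0.3041]
eef_rot: [1.845, 2.543, 0.0]
ft_force: [-0.2, -0.3, 0.1]
opening: 0.499
gripper_force: 0.0
```

```bash
python3 - <<'E'
from h import *
o=robot.get_obs();print(o["time"],o["q"].round(3),o["position"].round(4),o["eef_rot"].round(4),o["opening"])
im=vision.capture("wrist");cv2.imwrite("pics/w0.png",im[...,::-1]);cv2.imwrite("pics/w0b.png",cv2.resize(im[...,::-1],(800,600)))
c=cam("wrist",o);np.savez("w0.npz",K=c[0],d=c[1],T=c[2]);print(np.array(vision.camera_params("wrist")["T_tool_cam"]).round(3).tolist())
print(proj(c,[[.5155,.139,.133],[.4875,.224,.133],[.5,.181,.144]])/.64)
E
```

```text
2.1 [ 0.195  0.062  1.534 -0.     1.545 -0.121] [0.5025 0.1773 0.3041] [1.8445e+00 2.5428e+00 1.0000e-04] 0.49867323154536153
[[0.001, 0.959, 0.282, 0.072], [1.0, -0.001, -0.002, 0.0], [-0.002, 0.282, -0.959, -0.07], [0.0, 0.0, 0.0, 1.0]]
[[406.90934893 372.67344972]
 [406.57710005 219.36447114]
 [403.81215221 305.40967203]]
```

View pics/w0b.png

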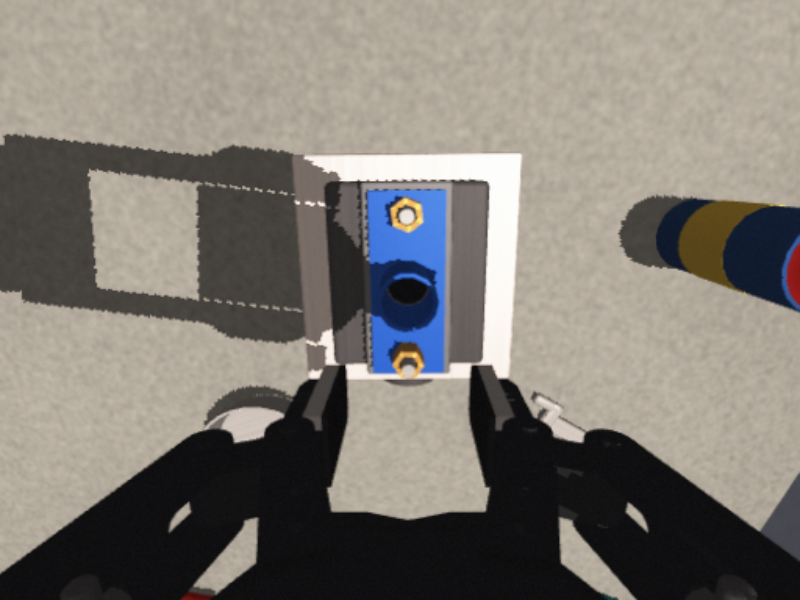

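Stud tops show at (406,215) and (408,371); the hex flats face left and right, which is the closing direction.

```bash
python3 - <<'E'
from h import *
z=np.load("w0.npz");c=(z["K"],z["d"],z["T"])
p=onz(c,np.array([[406.5,215.5],[408,371]])*.64,.133);print(p.round(4),p.mean(0))
d=p[0]-p[1];print(np.linalg.norm(d),np.degrees(np.arctan2(d[1],d[0]))-90)
im=cv2.imread("pics/w0.png");h=cv2.cvtColor(im,cv2.COLOR_BGR2HSV);m=cv2.inRange(h,np.array((8,90,60)),np.array((28,255,255)));m[:,:240]=0;m[:,280:]=0
n,l,st,ce=cv2.connectedComponentsWithStats(m)
for i in range(1,n):
    if st[i,4]>20: print(ce[i]/.64,st[i,4],onz(c,[ce[i]],.122).round(4))
E
```

```text
[[0.4868 0.2259 0.133 ]
 [0.5158 0.1402 0.133 ]] [0.50130191 0.18307616 0.133     ]
0.09045563786293732 18.665398701323667
[405.46875    213.46958705] 224 [[0.4862 0.2259 0.122 ]]
[407.71980932 357.24311441] 236 [[0.5144 0.1441 0.122 ]]
```

jog_arm(moves=[[-1.6,4.75,-3,0,0,0],[-1.6,4.75,-3,0,0,0],[-1.6,4.75,-7,0,0,0],[-1.6,4.75,-10,0,0,0],[-1.6,4.75,-12.2,0,0,0],[-1.6,4.75,-12.2,0,0,0],[-1.6,4.75,-12.2,0,0,0]])

```text
time: 2.85
position: [0.4868, 0.2252, 0.182]
eef_rot: [-1.844, -2.544, 0.0]
ft_force: [0.3, 0.1, 0.8]
opening: 0.5
gripper_force: 0.0
```

jog_arm(moves=[[0,0,0,0,0,0],[0,0,0,0,0,0],[0,0,0,0,0,0],[0,0,0,0,0,0],[0,0,0,0,0,0],[0,0,0,0,0,0]], claw=0, force=30)

```text
time: 3.45
position: [0.4869, 0.2257, 0.1825]
eef_rot: [1.843, 2.544, 0.001]
ft_force: [-1.6, -3.0, 6.7]
opening: 0.196
gripper_force: 29.5
```

jog_arm(moves=[[0,0,1,0,0,0],[0,0,3,0,0,0],[0,0,6.5,0,0,0],[0,0,7,0,0,0],[-1,-4,7,0,0,0],[-2,-8.5,7,0,0,0],[-3,-13,7,0,0,0],[-4,-17,7,0,0,0],[-5,-21,7,0,0,0],[-5.6,-23.75,6,0,0,0],[-5.6,-23.75,4,0,0,0],[-5.6,-23.75,4,0,0,0],[-5.6,-23.75,4,0,0,0]])

```text
time: 4.75
position: [0.4307, -0.0115, 0.2224]
eef_rot: [-1.843, -2.544, 0.0]
ft_force: [0.2, -0.0, -0.9]
opening: 0.192
gripper_force: 29.5
```

```bash
python3 - <<'E'
from h import *
o=robot.get_obs();print(o["time"],o["position"].round(4),o["opening"],o["gripper_force"])
im=vision.capture("wrist");cv2.imwrite("pics/w1b.png",cv2.resize(im[...,::-1],(640,480)))
c=cam("wrist",o)
print(proj(c,[[.431,-.03,.038],[.489,-.03,.038],[.431,.028,.038]])/.8)
E
```

```text
4.75 [ 0.4307 -0.0115  0.2224] 0.19175122325294383 29.45104418322444
[[317.7609566  263.23177787]
 [389.2489331  285.35843   ]
 [342.66841108 190.33251361]]
```

View pics/w1b.png

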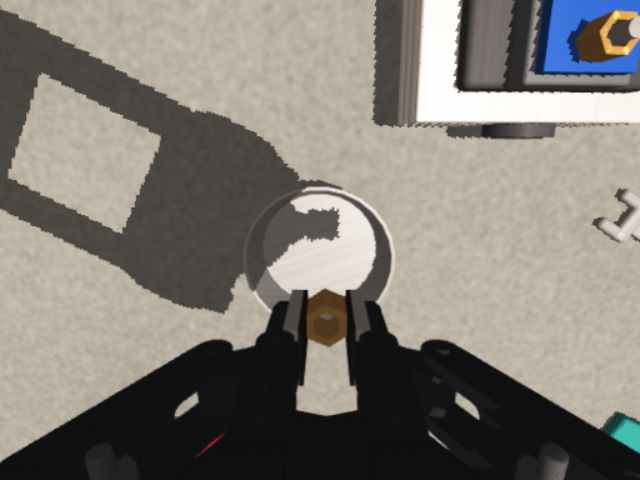

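The nut is held, and the dish rim is centred at about (319,263), where it was predicted.

jog_arm(moves=[[0,0,-4,0,0,0],[0,0,-8,0,0,0],[0,0,-11,0,0,0],[0,0,-13.2,0,0,0],[0,0,-13.2,0,0,0],[0,0,-13.2,0,0,0]])

```text
time: 5.4
position: [0.4313, -0.0114, 0.091]
eef_rot: [1.842, 2.545, 0.0]
ft_force: [0.8, -0.7, 0.7]
opening: 0.19
gripper_force: 29.4
```

jog_arm(moves=[[0,0,0,0,0,0],[0,0,0,0,0,0],[0,0,0,0,0,0],[0,0,1,0,0,0],[0,0,3,0,0,0],[0,0,7,0,0,0],[0,0,12,0,0,0],[0,0,16,0,0,0],[0,0,16,0,0,0]], claw=0.4)

```text
time: 6.3
position: [0.4319, -0.012, 0.2561]
eef_rot: [1.838, 2.538, 0.005]
ft_force: [0.4, -0.5, -1.1]
opening: 0.398
gripper_force: 0.0
```

jog_arm(moves=[[2,4,0,0,0,0],[4.5,8,0,0,0,0],[6.5,12,0,0,0,0],[8.45,15.25,0,0,0,0],[8.45,15.25,0,0,0,0],[8.45,15.25,-2,0,0,0],[8.45,15.25,-4,0,0,0],[8.45,15.25,-6,0,0,0],[8.45,15.25,-6.7,0,0,0],[8.45,15.25,-6.7,0,0,0],[8.45,15.25,-6.7,0,0,0]])

```text
time: 7.4
position: [0.5154, 0.1406, 0.1839]
eef_rot: [1.843, 2.544, 0.001]
ft_force: [-1.1, 0.5, -0.1]
opening: 0.4
gripper_force: 0.0
```

jog_arm(moves=[[0,0,0,0,0,0],[0,0,0,0,0,0],[0,0,0,0,0,0],[0,0,0,0,0,0],[0,0,0,0,0,0]], claw=0, force=30)

```text
time: 7.9
position: [0.5156, 0.1408, 0.1841]
eef_rot: [1.842, 2.543, 0.002]
ft_force: [-0.9, -0.1, 6.6]
opening: 0.204
gripper_force: 29.1
```

jog_arm(moves=[[0,0,1,0,0,0],[0,0,3,0,0,0],[0,0,6.5,0,0,0],[0,0,7,0,0,0],[-2,-4,7,0,0,0],[-4,-8.5,7,0,0,0],[-6,-13,7,0,0,0],[-8,-17,7,0,0,0],[-8.45,-18.85,5,0,0,0],[-8.45,-18.85,2,0,0,0],[-8.45,-18.85,-2,0,0,0],[-8.45,-18.85,-6,0,0,0],[-8.45,-18.85,-9,0,0,0],[-8.45,-18.85,-9.2,0,0,0],[-8.45,-18.85,-9.2,0,0,0]])

```text
time: 9.4
position: [0.431, -0.0478, 0.0916]
eef_rot: [-1.843, -2.544, 0.0]
ft_force: [0.5, -0.1, -0.1]
opening: 0.203
gripper_force: 29.4
```

jog_arm(moves=[[0,0,0,0,0,0],[0,0,0,0,0,0],[0,0,0,0,0,0],[0,0,1,0,0,0],[0,0,3,0,0,0],[0,0,7,0,0,0],[0,0,12,0,0,0],[0,0,16,0,0,0],[3,7,19,0,0,0],[5,15,21,0,0,0],[7,23.1,21,0,0,0],[7,23.1,21,0,0,0],[7,23.1,21,0,0,0],[7,23.1,21,0,0,0],[7,23.1,21,0,0,0]], claw=0.4)

```text
time: 10.9
position: [0.5004, 0.1841, 0.3015]
eef_rot: [1.84, 2.546, -0.0]
ft_force: [0.4, -0.3, 0.0]
opening: 0.398
gripper_force: 0.0
```

```bash
python3 - <<'E'
from h import *
o=robot.get_obs();print(o["time"],o["position"].round(4),o["eef_rot"])
w=vision.capture("wrist");t=vision.capture("top")
cv2.imwrite("pics/w2.png",w[...,::-1]);cv2.imwrite("pics/t2.png",t[...,::-1])
c=cam("wrist",o);np.savez("w2.npz",K=c[0],d=c[1],T=c[2])
cv2.imwrite("pics/mix.png",np.hstack([cv2.resize(w[...,::-1],(500,375)),cv2.resize(t[225:305,220:300,::-1],(300,375),interpolation=cv2.INTER_CUBIC)]))
E
```

```text
10.9 [0.5004 0.1841 0.3015] [ 1.84014853e+00  2.54612593e+00 -2.49640821e-04]
```

View pics/mix.png

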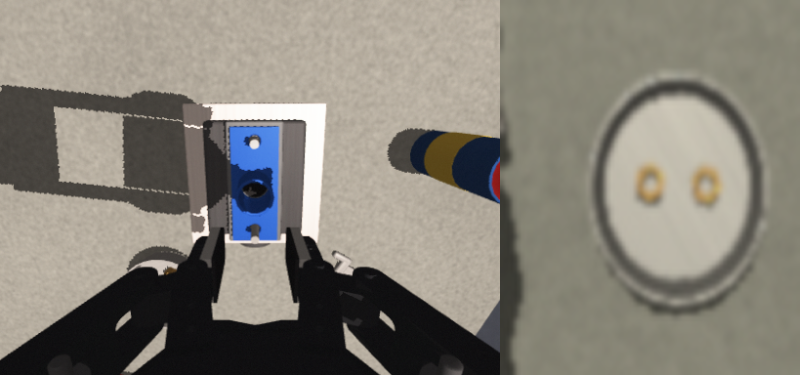

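Both nuts lie in the dish at (650,184) and (706,186), and the stub is bare with its studs at (254,142) and (255,233). Next I grasp the tube.

jog_arm(moves=[[0,0,0,0,0,0],[0,0,-3,0,0,0],[0,0,-6,0,0,0],[0,0,-9,0,0,0],[0,0,-11,0,0,0],[0,0,-11.7,0,0,0],[0,0,-11.7,0,0,0],[0,0,-11.7,0,0,0]], claw=0.65)

```text
time: 11.8
position: [0.5012, 0.183, 0.1851]
eef_rot: [1.843, 2.543, 0.002]
ft_force: [0.3, -0.2, 0.3]
opening: 0.653
gripper_force: 0.0
```

jog_arm(moves=[[0,0,0,0,0,0],[0,0,0,0,0,0],[0,0,0,0,0,0],[0,0,0,0,0,0],[0,0,0,0,0,0],[0,0,0,0,0,0]], claw=0, force=60)

```text
time: 12.4
position: [0.5011, 0.1833, 0.1851]
eef_rot: [1.842, 2.543, 0.002]
ft_force: [-1.0, -0.5, 6.8]
opening: 0.372
gripper_force: 59.9
```

```bash
python3 - <<'E'
from h import *
e=lambda y,t:R.from_euler("ZY",[y,t],degrees=True)
Q=e(-14.7,-30)*e(18.5,0).inv();v=Q.as_rotvec();print(v,np.degrees(np.linalg.norm(v)))
print(e(-14.7,0).as_matrix()@[0,1,0])
E
```

```text
[ 0.01760068 -0.53056574 -0.56600222] 44.461240729148
[0.25375794 0.96726775 0.        ]
```

jog_arm(moves=[[0,0,0.5,0,0,0],[0,0,1.5,0,0,0],[0,0,3,0,0,0],[0,0,5,0,0,0],[0,0,7,0,0,0],[0,0,9,0,0,0],[0,0,11,0,0,0],[0,0,13,0,0,0],[0,0,15,0,0,0],[0,0,15,0,0,0],[0,0,15,0,0,0]])

```text
time: 13.5
position: [0.5006, 0.1833, 0.3342]
eef_rot: [1.843, 2.544, 0.001]
ft_force: [0.6, 0.4, -1.9]
opening: 0.369
gripper_force: 59.6
```

jog_arm(moves=[[0,-3,0,0,0,0],[0.5,-6,0,0,0,0],[0.5,-9,0,0.001,-0.053,-0.057],[1,-12,0,0.002,-0.106,-0.113],[1,-15,0,0.004,-0.159,-0.17],[1.5,-18,0,0.005,-0.212,-0.226],[1.5,-21,0,0.007,-0.265,-0.283],[2,-24,0,0.01,-0.318,-0.34],[2,-27,0,0.012,-0.371,-0.396],[2.5,-30,0,0.014,-0.424,-0.453],[2.5,-33,0,0.016,-0.477,-0.509],[3,-36,0,0.018,-0.531,-0.566],[3,-39,0,0.018,-0.531,-0.566],[3,-41.3,0,0.018,-0.531,-0.566],[3,-41.3,0,0.018,-0.531,-0.566],[3,-41.3,0,0.018,-0.531,-0.566]])

```text
time: 15.1
position: [0.5304, -0.2299, 0.3328]
eef_rot: [2.14, 1.639, 0.443]
ft_force: [0.2, 0.5, -0.6]
opening: 0.371
gripper_force: 59.7
```

```bash
python3 - <<'E'
from h import *
o=robot.get_obs();print(o["time"],o["position"].round(4),o["eef_rot"],o["opening"],o["gripper_force"],o["q"].round(2))
im=vision.capture("scene");cv2.imwrite("pics/s3.png",im[...,::-1]);
w=vision.capture("wrist");cv2.imwrite("pics/w3.png",w[...,::-1])
cv2.imwrite("pics/mix3.png",np.hstack([cv2.resize(im[50:280,100:400,::-1],(460,353)),cv2.resize(w[...,::-1],(340,353))]))
E
```

```text
15.1 [ 0.5304 -0.2299  0.3328] [2.13988173 1.63870459 0.44259233] 0.3709735676770557 59.72283834591508 [-0.62 -0.1   1.7   0.21  1.05 -0.41]
```

View pics/mix3.png

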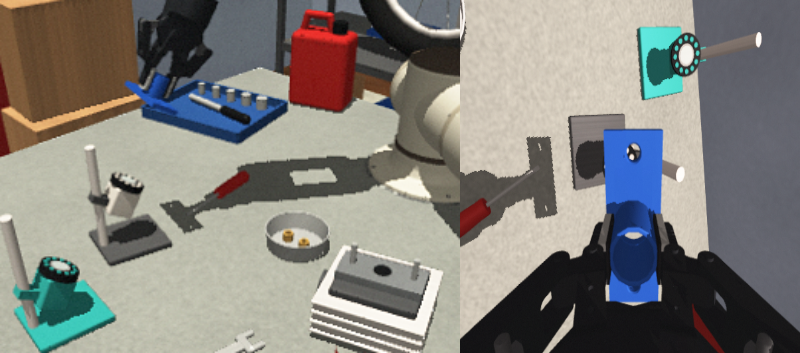

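The stub is held square in the gripper, and the dark camera is ahead and below it.

jog_arm(moves=[[0.1,0,-1.5,0,0,0],[0.1,0,-3,0,0,0],[0.1,0,-4.5,0,0,0],[0.1,0,-5.7,0,0,0],[0.1,0,-5.7,0,0,0],[0.1,0,-5.7,0,0,0],[0.1,0,-5.7,0,0,0],[0.1,0,-5.7,0,0,0]])

```text
time: 16.0
position: [0.5319, -0.2298, 0.2777]
eef_rot: [2.137, 1.638, 0.444]
ft_force: [0.2, 0.7, -1.1]
opening: 0.368
gripper_force: 59.7
```

```bash
python3 - <<'E'
from h import *
o=robot.get_obs();print(o["time"],o["position"].round(4),o["opening"],o["gripper_force"])
M=R.from_rotvec(o["eef_rot"]).as_matrix();X=np.array([.967,-.254,0]);f=np.array([-.5*.967,.5*.254,.866])
L=np.array([.6215,-.2535,.118]);st=o["position"]+.0845*M[:,2]
print("stub",st.round(4),"focus",(L+.1*f).round(4),"tilt err",np.arccos(-M[:,2]@f),"x err",abs(M[:,1]@f), "ears",abs(M[:,0]@[.254,.967,0]))
# stub hole check: predicted vs seen in wrist
w=vision.capture("wrist");c=cam("wrist",o);cv2.imwrite("pics/w4.png",w[...,::-1])
P=[st+s*M[:,0]*.058+t*M[:,1]*.023-.008*M[:,2] for s,t in((1,1),(1,-1))]
print("pred far flange corners",proj(c,P).round(1))
h=cv2.cvtColor(w,cv2.COLOR_RGB2HSV);m=cv2.inRange(h,np.array((100,120,60)),np.array((125,255,255)))
n,l,s,_=cv2.connectedComponentsWithStats(m);i=1+np.argmax(s[1:,4]);print("seen box",s[i])
t=vision.capture("scene");cv2.imwrite("pics/s4.png",t[...,::-1]);cv2.imwrite("pics/s4b.png",cv2.resize(t[60:250,100:353,::-1],(760,570),interpolation=cv2.INTER_CUBIC))
E
```

```text
16.0 [ 0.5319 -0.2298  0.2777] 0.3678352642110223 59.703240101225674
stub [ 0.5728 -0.2405  0.2046] focus [ 0.5732 -0.2408  0.2046] tilt err 0.012038104043183374 x err 0.0014457691111080528 ears 0.9997870298479494
pred far flange corners [[305.9 141.4]
 [215.4 141.4]]
seen box [  216   141    90   188 13918]
```

View pics/s4b.png

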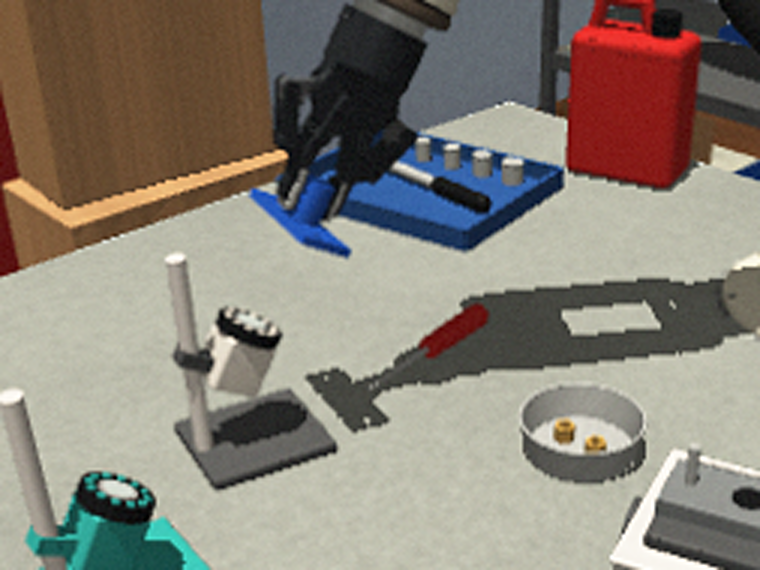

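The stub is held above the lens at (250,323), facing it; the flange corners match the prediction to within a pixel, and both nuts are in the dish. I'm handing in.

```bash
python3 -c "
from station import ticket
print(ticket.close_job())"
```

```text
the job is handed in; nothing more can be done
None
```

I handed the job in at about 16 s, with both nuts in the dish and the stub held still in front of the dark inspection camera. By my measurements it is within about 1 mm of the estimated focus point and 0.02 rad of square and level; the interface did not report a verdict.

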